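Press the lid onto the leaning canister

ROBOT

A 7-joint arm with a two-finger parallel gripper is mounted at the origin on a cart in front of the work surface, level with it; the furniture and walls round the work are solid. World frame = base frame: x ahead of the robot, y to its left, z up, the work surface at z = 0. Lengths are in m, angles in rad, forces in N, time in s.
With the tool pointing down it reaches from about 0.4 to 0.875 m from the base axis. Payload 19.3 kg.
Tool frame: the origin (TCP) lies at the very end of the fingers, on their centre line; the grasp point (between the pads) lies bot.tcp_to_grasp behind it (bot.tcp_to_grasp is the distance from the TCP to the grasp point, in m); z points along the fingers, y is the direction in which the jaws open and shut (so a half turn about z gives the same grasp; the last joint's range is limited). The gripper opens to 85 mm and grips with 20 to 120 N. Pads are 22 mm wide; open, the fingers measure 114 mm over their backs; the gripper's body (76 mm by 85 mm) begins 54 mm behind the grasp point. The pads swing forward as they close: fully open they stand 13 mm farther back than shut.
Start: joints at [-1.234, 0.521, -0.036, 1.599, 0.021, 1.021, -0.113], TCP at [0.247, 0.574, 0.231] pointing down, gripper open.
Joint ranges: [-2.91, 2.91], [-0.3, 2.13], [-1.5, 1.42], [0.17, 2.43], [-1.26, 4.41], [0.16, 1.93], [-2.52, 2.52]. Speed limits (rad/s): [1.89, 1.89, 2.39, 2.39, 3.01, 3.01, 3.01].

INTERFACE

Orientations are given as [roll, pitch, yaw] about the fixed x, y, z axes, in that order (R = Rz(yaw) Ry(pitch) Rx(roll)).
In Python, from workcell import bot gives the robot as it stands.
- The arm moves only by the tool servo_tool, never from a script. Its argument "targets" is a list of rows, each a list of 2 entries, a list of its own where there are three numbers: the shift along the tool's x, y, z in units of 0.05 m (1.0 is 0.05 m), then the turn about the tool's z in units of 5 degrees (1.0 is 5 degrees). A call has 1 to 12 rows; each row shifts and turns the commanded pose from where the row before left it, along the tool's axes as they then stand; what a row does not reach is not made up. A row lasts 1/8 s, in which the tool goes at most 62.5 mm and 10.7 degrees, less where a joint would pass 70% of its speed; a pose out of reach is approached as far as the arm can. A call with a number of a shift or a turn outside -1 to 1 is refused whole. A call with a gripper value outside its range is refused whole. "gripper" is the opening, from -1 (shut) to 1 (fully open), so that 0 is half open, set as the call begins (left out, the last holds). The fingers move at their own pace and stop on an object; "newtons" is the grip in N (left out, the last holds). Time passes only in rows, so rows that do not move let the fingers close. It gives the time, the measured TCP pose, the force and the opening at its end, in the units of the state.
- bot.observe(): the state, without advancing time (a new reading comes with each control period).
- bot.grab_frame(name): name is "scene" or "top" or "wrist"; returns the picture (400x640x3 uint8, blue, green, red); there is no depth.
- bot.get_calibration(name): a dict with "fx", "fy", "cx", "cy" (pixels), "pose" (4x4, takes a point from camera to world coordinates). Camera axes: x right, y up, looking along -z (the intrinsics and any distortion apply to the point x, -y, -z); pixel columns grow to the right and rows downward; lengths in m; the calibration is good to about 2 mm. A picture is of the moment at which its call begins: read the wrist's pose just before it. get_calibration takes no time and is no camera call; for the wrist camera it gives the pose at the moment of the call.
- bot.job_done(): hands the job in, once; it reports no verdict.
The state is a dict: "clock": time; "qpos": joint angles; "qd": joint speeds; "joint_efforts": joint torques, N m; "position": TCP position; "tool_rot": TCP orientation; "force": force on the tool from outside, world axes, zero at the start; "moment": the same for the moment, N m; "grip_width": finger opening in m.
Only numpy, scipy, OpenCV 4.12 (cv2) and the standard library are available. Lean on these libraries where they do the work, as an engineer would, in place of code of your own. Each camera call takes 0.05 s, during which the arm holds its last target.

TASK

Put the wooden lid back on the white storage canister that leans in its wooden cradle, and press it down past the springy seal until it is fully home, its flange flat on the rim all round. Let go of it, and leave the spice jar, the kitchen timer and the tin standing where they are.

Things in the scene. Friction and masses are not known exactly. Their poses are not given: they have to be found in the camera images.
- lid: Round pale-wood lid, loose, right way up on the worktop, about 0.12 kg. Origin: centre of its underside; z out of its top. Plug 19 mm tall (foot 68 mm across, widening over 9 mm to a bead of 84 mm, then a neck of 77 mm), then flange 102 mm across, 7 mm thick (z 19 to 26 mm). Its turn about its axis does not matter.
- lid_grip (a point): Middle of the top face of the bar grip on the lid, 52.5 mm above the lid's origin; axes as the lid's. The bar is 46 mm long (x), 18 mm wide (y) and stands 26.5 mm above the flange: take it across its width, along y.
- lid_seat (a point): Point on the lid's axis at the level of the flange's underside, 19 mm above the lid's origin; axes as the lid's.
- canister_mouth (a point): Centre of the rim of the white canister (96 mm across outside, 88 inside, 130 long, fixed in its cradle). z points out of the mouth along the axis, which leans 26 degrees from vertical towards the robot's side; x towards the far, higher side. The rim's centre is 154 mm above the worktop. Lid fully home: lid_seat lies on this point, z axes parallel.
- canister_seal (a point): Centre of the seal, on the canister's axis 4.5 mm below the rim: six springy grey pieces inside the mouth, 79 mm free between them. Laid on loosely the lid stops on them, flange about 10 mm off the rim; pushed along the axis with about 6 to 9 N they yield outwards, the bead slips past, and over the last 4 mm they draw the lid home and hold it.
- stand: Pale-wood cradle of the canister, fixed, base board 160 mm (x) by 124 mm (y); origin on the worktop; the canister leans towards its -x. The rim centre lies 17 mm to -x of this origin and 154 mm above it.
- spice_jar: Spice jar with a coloured cap, 45 mm across, 106 mm tall, standing loose; bystander. Origin under its centre.
- timer: Round clockwork kitchen timer, 62 mm across, 59 mm tall, standing loose; bystander. Origin under its centre.
- tin: Low food tin, 75 mm across, 58 mm tall, standing loose; bystander. Origin under its centre.
Mind the look-alikes: they are no part of the job. Several things look just like the lid: the one meant starts farthest from the robot's base.

How it is judged:
At the end, for the whole second after the job is handed in: The lid is fully home on the canister: its flange within 3 mm of the rim along the canister's axis, its centre within 6 mm of the rim's centre, its axis within 0.05 rad (3 degrees) of the canister's, at rest (z of lid_seat in the frame of canister_mouth between -0.003 and 0.003 m and distance between lid_seat and canister_mouth below 0.006 m and angle between the z axis of lid and the z axis of canister_mouth, either way round below 0.05 rad and linear speed of lid below 0.02 m/s); the robot touches nothing.
It fails at once if the spice jar is shifted by more than 30 mm or tipped (distance of spice_jar from where it was at the start of the episode above 0.03 m or angle between spice_jar's own z axis and vertical above 0.5 rad).
It fails at once if the kitchen timer is shifted by more than 30 mm or tipped (distance of timer from where it was at the start of the episode above 0.03 m or angle between timer's own z axis and vertical above 0.5 rad).
It fails at once if the tin is shifted by more than 30 mm or tipped (distance of tin from where it was at the start of the episode above 0.03 m or angle between tin's own z axis and vertical above 0.5 rad).
It also fails if it takes over 42 s, if anything falls off the work surface, if the arm or the gripper's body presses on something with over 40 N, if the wrist force passes 120 N, or if a joint passes its speed limit or range.

## Working session

There is one attempt and no reset: what is moved stays moved. The work goes in short steps, Python scripts to look and compute and a tool call to move; the robot and the scene stay as the last step left them, time stands still between calls to the robot, and variables do not carry over. Pictures are saved under pics/ and viewed, and the job is handed in when it is done.

Besides the shell and the picture viewer there is one more tool, called by a JSON object that holds its "name" and its "arguments". servo_tool: Moves the arm, as the interface text tells. Its arguments: {"type":"object","properties":{"targets":{"type":"array","items":{"type":"array"}},"gripper":{"type":"number"},"newtons":{"type":"number"}},"required":["targets"]}

```bash
ls; mkdir -p pics
python3 - <<'E'
from workcell import bot
import cv2, numpy as np
np.set_printoptions(precision=4,suppress=True)
s=bot.observe(); print(s, bot.tcp_to_grasp)
for n in ("scene","top","wrist"):
    c=bot.get_calibration(n); print(n,c)
    cv2.imwrite(f"pics/{n}0.png",bot.grab_frame(n))
E
```

```text
pics
{'clock': 0.0, 'qpos': array([-1.2342,  0.522 , -0.0363,  1.6   ,  0.0212,  1.0211, -0.1128]), 'qd': array([-0.0008,  0.0013, -0.0013, -0.0006,  0.0001, -0.0002,  0.0001]), 'joint_efforts': array([ -0.0011, -92.7125,   1.9791, -36.9933,   0.0178,   0.0081,
        -0.    ]), 'position': array([0.2472, 0.5737, 0.2307]), 'tool_rot': array([-3.1404,  0.0001,  2.7348]), 'force': array([0.2028, 0.405 , 0.0283]), 'moment': array([ 0.0262, -0.0518,  0.0445]), 'grip_width': 0.08523572180578094} 0.0187
scene {'fx': 377.5778299103044, 'fy': 377.5778299103044, 'cx': 324.28346368518055, 'cy': 198.07122032718837, 'pose': array([[ 0.9034,  0.204 , -0.3773,  0.2281],
       [-0.4287,  0.4037, -0.8082, -0.6838],
       [-0.0125,  0.8918,  0.4522,  0.5148],
       [ 0.    ,  0.    ,  0.    ,  1.    ]])}
top {'fx': 429.6810797575729, 'fy': 429.6810797575729, 'cx': 321.1224932640065, 'cy': 196.3846284104392, 'pose': array([[ 0.0024,  0.998 , -0.0637,  0.4933],
       [-0.9999,  0.0014, -0.0169, -0.0159],
       [-0.0168,  0.0637,  0.9978,  0.9815],
       [ 0.    ,  0.    ,  0.    ,  1.    ]])}
wrist {'fx': 301.44163388892025, 'fy': 301.44163388892025, 'cx': 320.500737918369, 'cy': 200.6950616938819, 'pose': array([[ 0.3952, -0.884 , -0.2499,  0.1848],
       [ 0.9186,  0.3798,  0.1092,  0.6013],
       [-0.0016, -0.2727,  0.9621,  0.3732],
       [ 0.    ,  0.    ,  0.    ,  1.    ]])}
```

View pics/scene0.png

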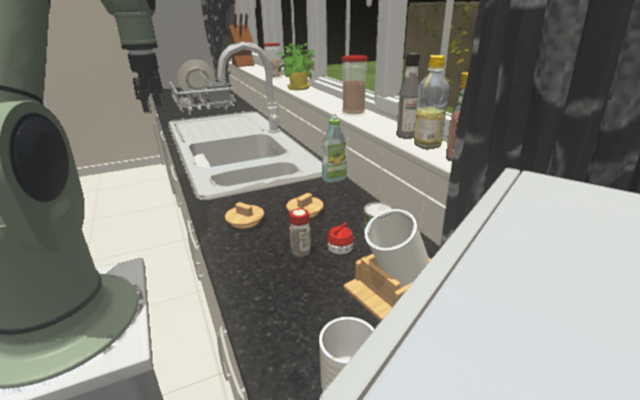

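View pics/top0.png

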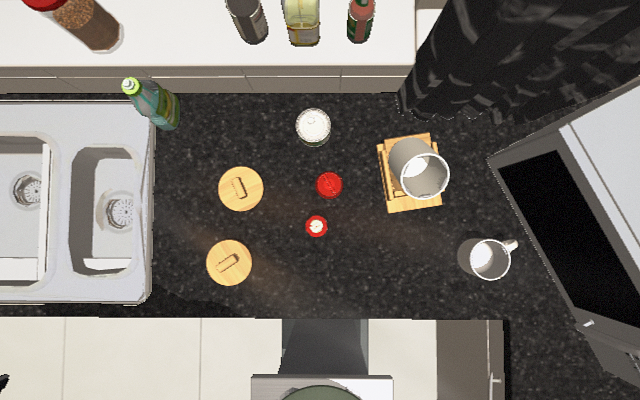

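View pics/wrist0.png

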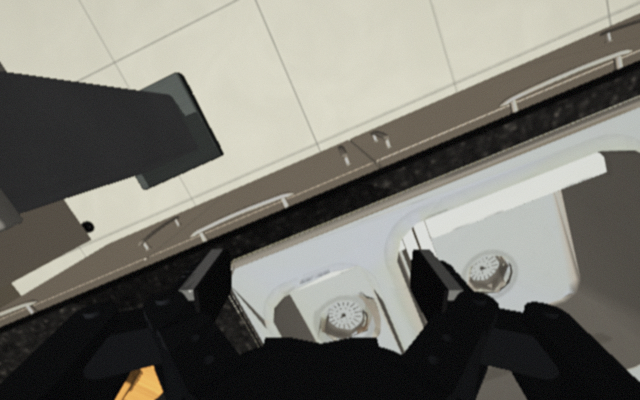

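The scene and top views show two lids: top px (241,188) and (229,263). The canister mouth is at about (424,176), and the red timer (329,185), spice jar (316,226) and tin (313,125) lie between the lids and the canister. Next I'll measure all of these.

```bash
cat > h.py <<'E'
import numpy as np, cv2
from workcell import bot
np.set_printoptions(precision=4,suppress=True)
def back(c,u,v,z):
    P=c["pose"]; d=P[:3,:3]@np.array([(u-c["cx"])/c["fx"],-(v-c["cy"])/c["fy"],-1.])
    o=P[:3,3]; return o+d*(z-o[2])/d[2]
def proj(c,p):
    P=c["pose"]; q=P[:3,:3].T@(np.asarray(p,float)-P[:3,3]).T if np.ndim(p)==1 else None
    return np.array([c["cx"]+c["fx"]*q[0]/-q[2], c["cy"]-c["fy"]*q[1]/-q[2]])
E
python3 - <<'E'
from h import *
c=bot.get_calibration("top"); print(c.keys())
for n,u,v,z in [("A",241,188,.026),("B",229,263,.026),("mouth",424,176,.154),("timer",329,185,.05),("jar",316,226,.106),("tin",313,125,.058)]:
    p=back(c,u,v,z); print(n,p,np.hypot(p[0],p[1]))
im=cv2.imread("pics/top0.png")
a=cv2.resize(im[150:310,190:300],None,fx=4,fy=4,interpolation=cv2.INTER_CUBIC)[:600]
b=cv2.resize(im[110:230,360:470],None,fx=5,fy=5,interpolation=cv2.INTER_CUBIC)
cv2.imwrite("pics/ca.png",a);cv2.imwrite("pics/cb.png",b)
E
```

```text
dict_keys(['fx', 'fy', 'cx', 'cy', 'pose'])
A [0.5728 0.1798 0.026 ] 0.6003697133813344
B [0.4062 0.204  0.026 ] 0.45452793326875945
mouth [ 0.5857 -0.2001  0.154 ] 0.6189812507572662
timer [ 0.5776 -0.0171  0.05  ] 0.5778274243464385
jar [0.4888 0.0093 0.106 ] 0.48888815441623773
tin [0.708  0.0179 0.058 ] 0.7081915787535858
```

View pics/ca.png

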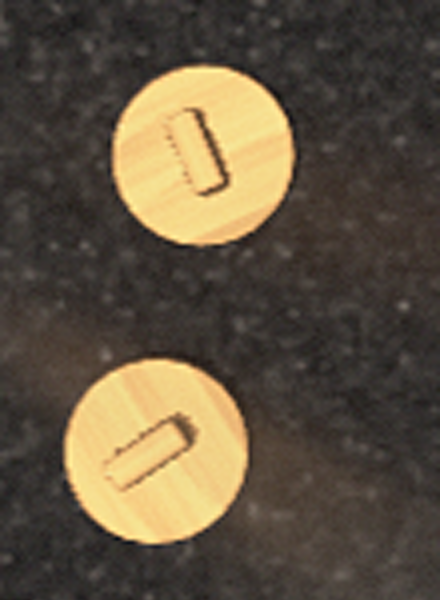

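View pics/cb.png

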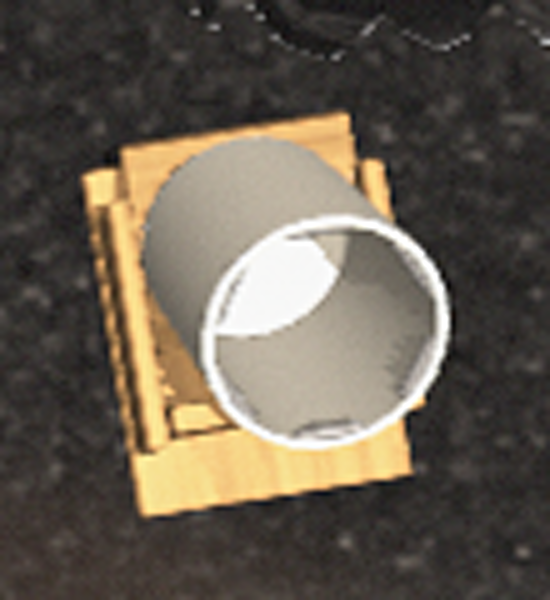

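Lid A (top px 241,188) is 0.600 m from the base and lid B (229,263) is 0.455 m, so A is the one meant; the enlarged crop shows it as a pale-wood lid with a bar grip. Next I'll refine the lid centre, the bar direction and the mouth pose.

```bash
cat > m.py <<'E'
from h import *
from scipy.optimize import least_squares
def hullof(im,box,thr):
    x0,y0,x1,y1=box; g=im[y0:y1,x0:x1]
    m=(g.min(2)>thr).astype(np.uint8)
    n,l,st,_=cv2.connectedComponentsWithStats(m)
    k=1+np.argmax(st[1:,4]); 
    cs,_=cv2.findContours((l==k).astype(np.uint8),cv2.RETR_EXTERNAL,cv2.CHAIN_APPROX_NONE)
    h=cv2.convexHull(max(cs,key=len))[:,0]+[x0,y0]; return h.astype(float)
def circ(C,n,r,N=180):
    a=np.cross(n,[0,1,0]);a/=np.linalg.norm(a);b=np.cross(n,a);t=np.linspace(0,2*np.pi,N)
    return C+r*(np.outer(np.cos(t),a)+np.outer(np.sin(t),b))
def pr(c,P): return np.array([proj(c,p) for p in P])
def nrm(yaw,tilt=np.radians(26)): return np.array([-np.sin(tilt)*np.cos(yaw),-np.sin(tilt)*np.sin(yaw),np.cos(tilt)])
E
python3 - <<'E'
from m import *
ct=bot.get_calibration("top"); im=cv2.imread("pics/top0.png")
# lid A flange ellipse (top rim r 51 at z .026)
g=im[150:230,200:285].astype(int); m=((g[...,2]-g[...,0])>50).astype(np.uint8)
cs,_=cv2.findContours(m,cv2.RETR_EXTERNAL,cv2.CHAIN_APPROX_NONE); e=cv2.fitEllipse(max(cs,key=len)); 
u,v=e[0][0]+200,e[0][1]+150; print("lidA px",u,v,e[1],back(ct,u,v,.0225))
# bar top corners from crop px (x4 +190,150)
for q in [(170,113),(193,108),(224,185),(203,195)]:
    print(back(ct,190+q[0]/4-.4,150+q[1]/4-.4,.0525))
h=hullof(im,(390,140,460,205),215); print(len(h),h.min(0),h.max(0))
cvs=cv2.resize(im[110:230,360:470],None,fx=5,fy=5,interpolation=cv2.INTER_CUBIC)
for p in h: cv2.circle(cvs,tuple(((p-[360,110]+.5)*5).astype(int)),2,(0,0,255),-1)
sc=cv2.imread("pics/scene0.png")
cv2.imwrite("pics/s2.png",cv2.resize(sc[190:340,320:450],None,fx=4,fy=4,interpolation=cv2.INTER_CUBIC))
cv2.imwrite("pics/cb2.png",cvs)
for z in (.1,.2,.3): print("mw corner",z,back(ct,489,160,z),back(ct,590,322,z))
E
```

```text
lidA px 240.20920181274414 188.29296875 (44.47849655151367, 45.16166687011719) [0.5725 0.1823 0.0225]
[0.5928 0.1941 0.0525]
[0.5955 0.1816 0.0525]
[0.5535 0.1641 0.0525]
[0.5481 0.1754 0.0525]
31 [401. 153.] [449. 199.]
mw corner 0.1 [ 0.6249 -0.3455  0.1   ] [ 0.2988 -0.5387  0.1   ]
mw corner 0.2 [ 0.6099 -0.3081  0.2   ] [ 0.3209 -0.4794  0.2   ]
mw corner 0.3 [ 0.595  -0.2707  0.3   ] [ 0.343  -0.4201  0.3   ]
```

View pics/cb2.png

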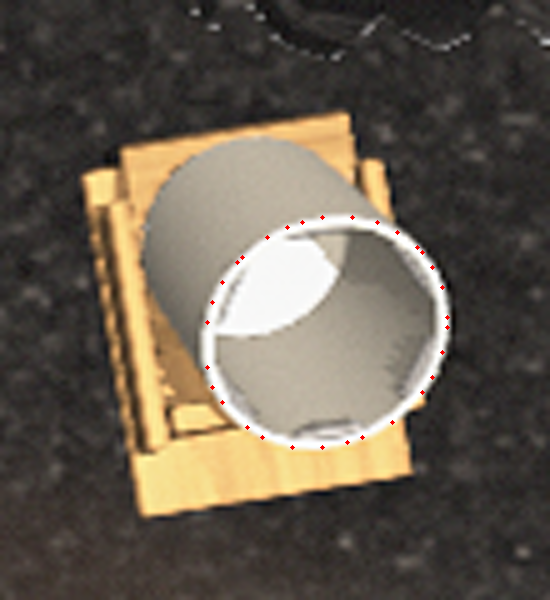

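View pics/s2.png

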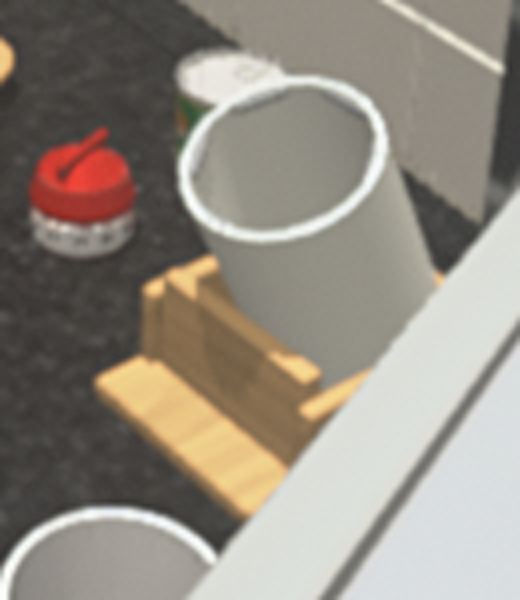

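Run:
```python
from m import *
from scipy.spatial import cKDTree
ct=bot.get_calibration("top"); cs=bot.get_calibration("scene")
im=cv2.imread("pics/top0.png"); sc=cv2.imread("pics/scene0.png")
ht=hullof(im,(390,140,460,205),190); hs=hullof(sc,(362,200,422,255),190)
print(hs.min(0),hs.max(0))
def res(c,h,C,n,r):
    E=cv2.fitEllipse(pr(c,circ(C,n,r)).astype(np.float32))
    P=pr(c,circ(C,n,r,720)); m=P.mean(0)
    d,i=cKDTree(P).query(h); return d*np.sign(np.linalg.norm(h-m,axis=1)-np.linalg.norm(P[i]-m,axis=1))
for use in ("t","s","ts"):
    def f(p):
        n=nrm(p[2]); C=np.array([p[0],p[1],.154]); o=[]
        if "t" in use:o.append(res(ct,ht,C,n,p[3]))
        if "s" in use:o.append(res(cs,hs,C,n,p[3]))
        return np.concatenate(o)
    s=least_squares(f,[.585,-.2,.16,.0475],x_scale=[.01,.01,.1,.002],loss="soft_l1",f_scale=.5)
    print(use,s.x,np.degrees(s.x[2]),np.sqrt(np.mean(f(s.x)**2)))
# stand board edges
f=lambda q,z=.012: back(ct,360+q[0]/5-.4,110+q[1]/5-.4,z)
for a,b in [((122,148),(349,113)),((143,516),(412,472)),((85,180),(143,516))]:
    d=f(b)-f(a); print(np.degrees(np.arctan2(d[1],d[0])),np.linalg.norm(d))
```

```text
[365. 204.] [416. 249.]
t [ 0.5849 -0.2012  0.1419  0.0476] 8.131394970814343 0.09775932084258543
s [ 0.5859 -0.1892  0.9933  0.0517] 56.913856689587035 1.5200526612831093
ts [ 0.5842 -0.2008  0.2774  0.048 ] 15.892279602963848 2.51631901394149
-81.18290691434663 0.10430509767030638
-80.59085832790538 0.12243544106220688
-170.64056018981253 0.15471915275357181
```

Run:
```python
from m import *
from scipy.spatial import cKDTree
ct=bot.get_calibration("top"); cs=bot.get_calibration("scene")
sc=cv2.imread("pics/scene0.png")
v=cv2.resize(sc[190:260,350:430],None,fx=8,fy=8,interpolation=cv2.INTER_CUBIC)
for yaw,C in ((8.6,(.585,-.201,.154)),):
    for r,col in ((.048,(0,0,255)),(.044,(0,255,0))):
        P=(pr(cs,circ(np.array(C),nrm(np.radians(yaw)),r))-[350,190]+.5)*8
        cv2.polylines(v,[P.astype(int)],True,col,1)
cv2.imwrite("pics/s3.png",v)
```

```text
(no output)
```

View pics/s3.png

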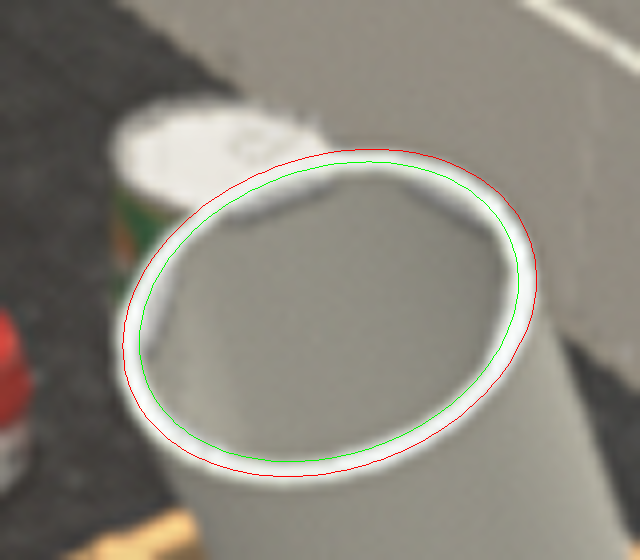

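{"name": "servo_tool", "arguments": {"targets": [[[0,0,-0.5],-1],[[-0.5,0.8,0],-1],[[-0.5,0.8,0],-1],[[-0.5,0.8,0],-1]], "gripper": 0.2, "newtons": 20}}

```text
clock: 0.65
position: [0.349, 0.6739, 0.2562]
tool_rot: [-3.141, 0.0, 3.086]
force: [-0.5, 0.1, 0.4]
grip_width: 0.0512
```

The scene overlay agrees with the top-camera fit to within about 1 px (1–2 mm): mouth at about (0.585, -0.201), yaw about 8.6°. My sideways shift went the wrong way, since tool y points to world +y. I'll finish the turn and then travel.

{"name": "servo_tool", "arguments": {"targets": [[[0,-0.3,0],-1],[[0,-0.5,0],-1],[[0,-0.5,0],-1],[[0,-0.5,0],-1],[[0,-0.5,0],-1],[[0,-1,0],-0.16],[[0,-1,0],0],[[0,-1,0],0],[[0,-1,0],0],[[0,-1,0],0],[[0,-1,0],0],[[0,-1,0],0]]}}

```text
clock: 2.15
position: [0.4963, 0.2347, 0.2562]
tool_rot: [-3.142, -0.0, -2.749]
force: [0.5, 0.2, -0.3]
grip_width: 0.0516
```

```bash
cat > rel.py <<'E'
from h import *
from scipy.spatial.transform import Rotation as R
def rel(goal,yawdeg=None):
    s=bot.observe(); Rm=R.from_euler("xyz",s["tool_rot"]).as_matrix()
    d=Rm.T@(np.array(goal)-s["position"])
    print("pos",s["position"],"rot",np.degrees(s["tool_rot"]),"F",s["force"],"w",s["grip_width"],"t",s["clock"]); print("shift units",d/.05)
    if yawdeg is not None: print("turn units",-((yawdeg-np.degrees(s["tool_rot"][2])+180)%360-180)/5)
E
python3 -c "
from rel import *
rel([.5725,.181,.2],202.6)
c=bot.get_calibration('wrist'); np.save('w1.npy',c['pose']); cv2.imwrite('pics/w1.png',bot.grab_frame('wrist'))"
```

```text
pos [0.4963 0.2347 0.2562] rot [-179.9965   -0.0071 -157.5104] F [ 0.5176  0.1602 -0.261 ] w 0.05156558311542508 t 2.15
shift units [-0.9967 -1.5758  1.1244]
turn units -0.02208247063176714
```

View pics/w1.png

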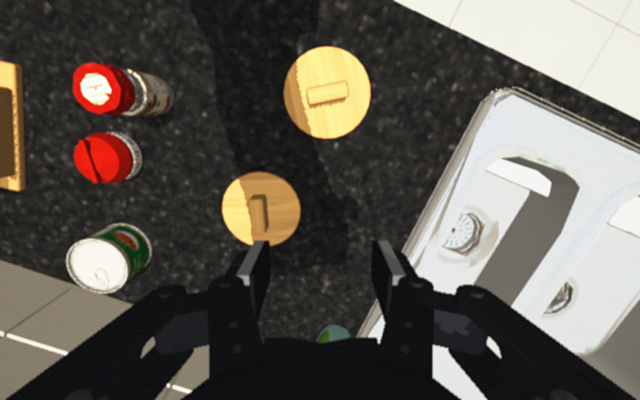

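The wrist view shows the meant lid at (261,208), with its bar running nearly along the image's vertical axis. The near lid B is at (328,92), well clear.

Run:
```python
from rel import *
im=cv2.imread("pics/w1.png"); cv2.imwrite("pics/w1c.png",cv2.resize(im[165:255,215:310],None,fx=6,fy=6,interpolation=cv2.INTER_CUBIC))
c=bot.get_calibration("wrist"); c["pose"]=np.load("w1.npy")
g=im[165:242,215:308].astype(int); m=((g[...,2]-g[...,0])>40).astype(np.uint8)
cs,_=cv2.findContours(m,cv2.RETR_EXTERNAL,cv2.CHAIN_APPROX_NONE); q=max(cs,key=len)[:,0]+[215,165]
h=cv2.convexHull(q)[:,0]; h=h[h[:,1]<236]
# map hull to plane z=.0245 fit circle
P=np.array([back(c,u,v,.024)[:2] for u,v in h]); A=np.c_[2*P,np.ones(len(P))]; s=np.linalg.lstsq(A,(P**2).sum(1),rcond=None)[0]
print(s[:2],np.sqrt(s[2]+s[:2]@s[:2]))
```

```text
[0.5733 0.1818] 0.05189021339818837
```

View pics/w1c.png

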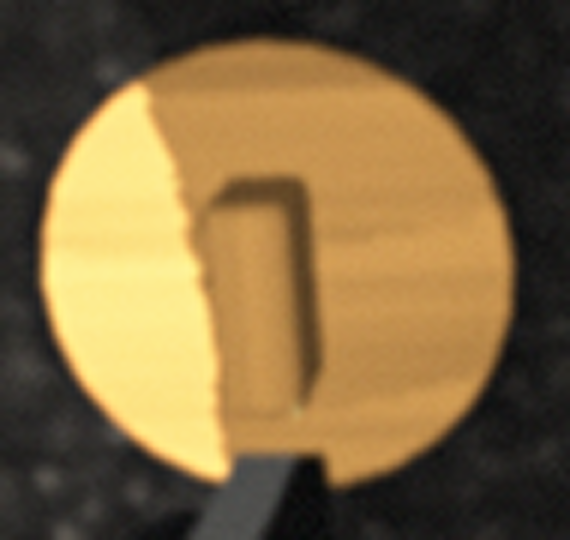

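Run:
```python
from rel import *
c=bot.get_calibration("wrist"); c["pose"]=np.load("w1.npy")
P=np.array([back(c,215+x/6-.4,165+y/6-.4,.0525) for x,y in [(208,205),(288,200),(297,412),(220,415)]])
print(P,P.mean(0))
for a,b in ((3,0),(2,1)):
    d=P[a]-P[b]; print(np.degrees(np.arctan2(d[1],d[0])),np.linalg.norm(d))
rel([.573,.181,.16],202.6)
```

```text
[[0.5542 0.1665 0.0525]
 [0.5472 0.1808 0.0525]
 [0.589  0.1976 0.0525]
 [0.5957 0.1832 0.0525]] [0.5715 0.182  0.0525]
21.991391470242682 0.044717726048763326
21.87131316571989 0.045086515302122016
pos [0.499  0.228  0.2562] rot [-179.8089   -0.0232 -157.8834] F [ 4.412  -9.0871 -1.1172] w 0.05088249319195284 t 2.2
shift units [-1.0183 -1.421   1.9284]
turn units -0.09668680136578586
```

{"name": "servo_tool", "arguments": {"targets": [[[-0.5,-0.7,0.5],0],[[-0.5,-0.7,0.6],0],[[0,0,0.8],0],[[0,0,0],0],[[0,0,0],0]]}}

```text
clock: 2.82
position: [0.5691, 0.1916, 0.1626]
tool_rot: [3.141, 0.001, -2.748]
force: [-0.0, 0.6, 0.1]
grip_width: 0.0509
```

```bash
python3 -c "
from rel import *
rel([.572,.1815,.03],202.3)
c=bot.get_calibration('wrist'); np.save('w2.npy',c['pose']); cv2.imwrite('pics/w2.png',bot.grab_frame('wrist'))"
```

```text
pos [0.5691 0.1916 0.1626] rot [ 179.9892    0.0576 -157.4681] F [-0.0131  0.6092  0.0722] w 0.05093780546469806 t 2.825
shift units [ 0.0261 -0.2096  2.6524]
turn units 0.046380710266794266
```

View pics/w2.png

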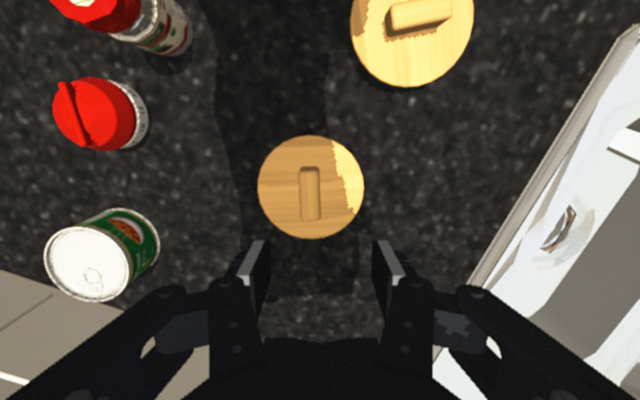

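The lid is fully visible at (310,187), with the bar vertical in the image and aligned with the jaws. I'll refit the circle and the bar.

Run:
```python
from rel import *
im=cv2.imread("pics/w2.png")
c=bot.get_calibration("wrist"); c["pose"]=np.load("w2.npy")
g=im[125:242,245:375].astype(int); m=((g[...,2]-g[...,0])>40).astype(np.uint8)
cs,_=cv2.findContours(m,cv2.RETR_EXTERNAL,cv2.CHAIN_APPROX_NONE); q=max(cs,key=len)[:,0]+[245,125]
h=cv2.convexHull(q)[:,0]; 
P=np.array([back(c,u,v,.024)[:2] for u,v in h]); A=np.c_[2*P,np.ones(len(P))]; s=np.linalg.lstsq(A,(P**2).sum(1),rcond=None)[0]
print(s[:2],np.sqrt(s[2]+s[:2]@s[:2]))
cv2.imwrite("pics/w2c.png",cv2.resize(im[155:230,280:350],None,fx=8,fy=8,interpolation=cv2.INTER_CUBIC))
```

```text
[0.5729 0.1823] 0.051482150582686036
```

View pics/w2c.png

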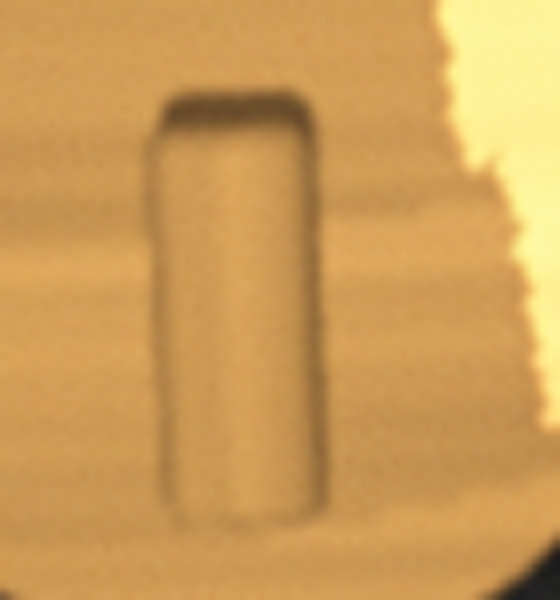

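{"name": "servo_tool", "arguments": {"targets": [[[0,-0.2,0.8],0],[[0,0,0.8],0],[[0,0,0.6],0],[[0,0,0.4],0],[[0,0,0.05],0],[[0,0,0],0]]}}

```text
clock: 3.62
position: [0.5733, 0.1819, 0.0299]
tool_rot: [-3.142, 0.001, -2.749]
force: [-0.2, -0.7, 1.1]
grip_width: 0.0515
```

```bash
python3 -c "
from rel import *
rel([.5727,.182,.03],202.3)"
```

```text
pos [0.5733 0.1819 0.0299] rot [-179.9959    0.0781 -157.5031] F [-0.2321 -0.7077  1.0883] w 0.051470754342458055 t 3.625
shift units [ 0.0109  0.0061 -0.0017]
turn units 0.03937118416481553
```

{"name": "servo_tool", "arguments": {"targets": [[[0,0,0],0],[[0,0,0],0],[[0,0,0],0],[[0,0,0],0]], "gripper": -1, "newtons": 25}}

```text
clock: 4.12
position: [0.5733, 0.1818, 0.0297]
tool_rot: [-3.142, 0.001, -2.749]
force: [-0.9, -0.5, 8.0]
grip_width: 0.0174
```

{"name": "servo_tool", "arguments": {"targets": [[[0,0,-0.3],0],[[0,0,-0.7],0],[[0,0,-1],0],[[0,0,-1],0],[[0,0,-1],0],[[0,0,-1],0],[[0,0,0],0]]}}

```text
clock: 5.0
position: [0.5739, 0.182, 0.2836]
tool_rot: [-3.141, 0.007, -2.749]
force: [0.4, 1.0, -2.0]
grip_width: 0.0178
```

```bash
python3 -c "
from rel import *
rel([.585,-.2,.28],188.8)
cv2.imwrite('pics/w3.png',bot.grab_frame('wrist'))"
```

```text
pos [0.5739 0.182  0.2836] rot [-179.9894    0.3966 -157.5243] F [ 0.412   0.9705 -1.9787] w 0.017774834276872403 t 5.0
shift units [ 2.7168 -7.1445  0.0554]
turn units 2.735136745261798
```

View pics/w3.png

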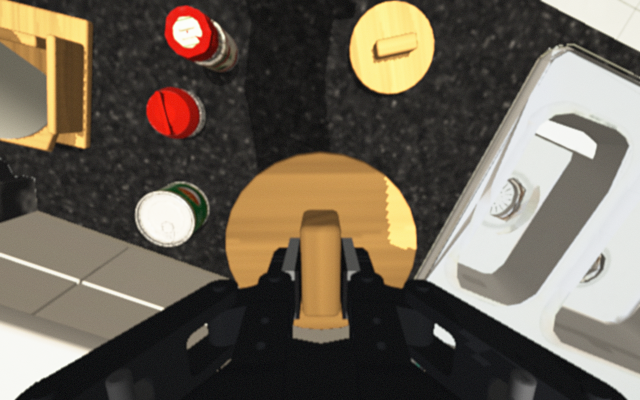

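The lid is held: the bar runs (322,213)–(322,320) between the pads and the flange looks level. The fingers may have swung down onto the flange, so I'll fit the flange's depth relative to the TCP.

Run:
```python
from rel import *
from m import *
im=cv2.imread("pics/w3.png")
s=bot.observe(); c=bot.get_calibration("wrist")
g=im.astype(int); m=(((g[...,2]-g[...,0])>35)).astype(np.uint8); m[:140]=0; m[270:]=0
cs,_=cv2.findContours(m,cv2.RETR_EXTERNAL,cv2.CHAIN_APPROX_NONE)
q=max(cs,key=len)[:,0]; h=cv2.convexHull(q)[:,0].astype(float); h=h[(h[:,1]<262)&(h[:,1]>140)]
print(len(h),h.min(0),h.max(0))
Rm=R.from_euler("xyz",s["tool_rot"]).as_matrix(); T=np.eye(4);T[:3,:3]=Rm;T[:3,3]=s["position"]
C=np.linalg.inv(T)@c["pose"]; print(C)
np.save("camtool.npy",C)
c2=dict(c);c2["pose"]=C
from scipy.spatial import cKDTree
def f(p):
    # tool frame: z down; flange top plane at z=p[2], tilt p[3] about y
    n=np.array([np.sin(p[3]),0,np.cos(p[3])])
    P=pr(c2,circ(np.array([p[0],p[1],p[2]]),n,.051,720)); d,i=cKDTree(P).query(h); mm=P.mean(0)
    return d*np.sign(np.linalg.norm(h-mm,axis=1)-np.linalg.norm(P[i]-mm,axis=1))
for fixt in (0,1):
    ff=(lambda p:f([p[0],p[1],p[2],0])) if fixt==0 else f
    o=least_squares(ff,[0,0,.003]+([0] if fixt else []),x_scale=.01,diff_step=1e-3,loss="soft_l1",f_scale=.5); print(o.x,np.sqrt(np.mean(ff(o.x)**2)))
cv2.imwrite("pics/w3c.png",cv2.resize(im[190:350,240:410],None,fx=4,fy=4,interpolation=cv2.INTER_CUBIC)[:600])
```

```text
32 [225. 152.] [417. 256.]
[[ 0.0005  0.9623  0.2722  0.0682]
 [ 1.     -0.0006  0.0003 -0.0003]
 [ 0.0005  0.2722 -0.9623 -0.1424]
 [ 0.      0.      0.      1.    ]]
[ 0.0002 -0.0002  0.0048] 0.31435107959389935
[ 0.0002 -0.0002  0.0049 -0.0106] 0.2878738932800031
```

View pics/w3c.png

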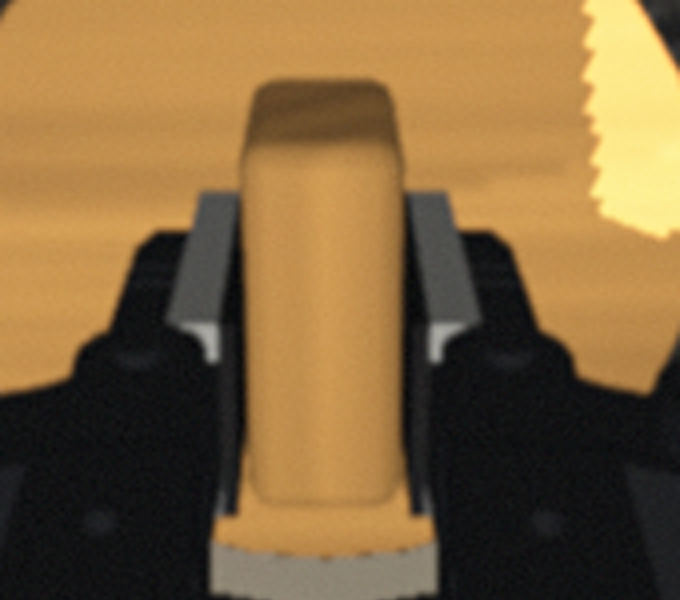

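The flange sits about 4.8 mm below the TCP and is centred and level, so the lid has room to pivot between the pads. The tool cannot tilt, so the plan is:
1. Hold the bar with the jaws along the canister's y axis.
2. Tip the lid 26° about the pads by pressing its foot on the far (high) side of the rim.
3. Push it in along the canister's axis.

First I'll take a look at the mouth on the way over.

{"name": "servo_tool", "arguments": {"targets": [[[0,-0.3,0],1],[[0.1,-0.6,0],1],[[0.1,-0.8,0],0.76],[[0.1,-0.9,0],0],[[0.1,-0.9,0],0],[[0.1,-0.9,0],0],[[0,-0.5,0],0],[[0,0,0],0],[[0,0,0],0]]}}

```text
clock: 6.18
position: [0.5953, -0.0632, 0.2784]
tool_rot: [3.141, -0.001, -2.991]
force: [-0.5, 0.2, -1.4]
grip_width: 0.0176
```

```bash
python3 -c "
from rel import *
rel([.585,-.2,.28],188.6)
c=bot.get_calibration('wrist'); np.save('w4.npy',c['pose']);cv2.imwrite('pics/w4.png',bot.grab_frame('wrist'))"
```

```text
pos [ 0.5953 -0.0632  0.2784] rot [ 179.9811   -0.0475 -171.3648] F [-0.5376  0.1941 -1.4144] w 0.017592378292698756 t 6.175
shift units [ 0.6153 -2.6745 -0.0323]
turn units 0.0070383992279403175
```

View pics/w4.png

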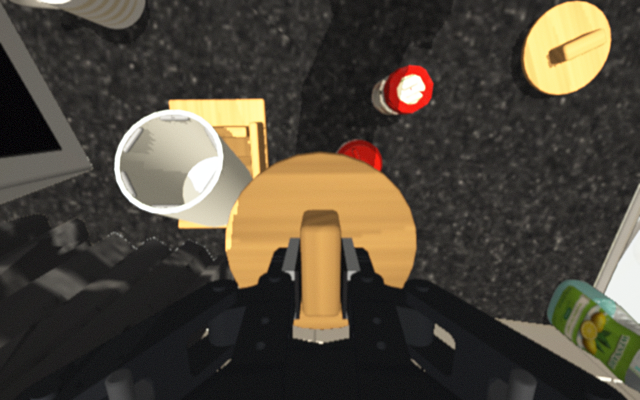

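The wrist view shows the mouth ellipse centred near (169,163), with the board edges nearly parallel to the image axes, which confirms the yaw. I'll fit the mouth jointly with the top view.

Run:
```python
from m import *
from scipy.spatial import cKDTree
ct=bot.get_calibration("top"); cw=bot.get_calibration("wrist"); cw["pose"]=np.load("w4.npy")
im=cv2.imread("pics/top0.png"); w=cv2.imread("pics/w4.png")
ht=hullof(im,(390,140,460,205),190); hw=hullof(w,(105,100,232,225),225)
print(hw.min(0),hw.max(0))
def res(c,h,C,n,r):
    P=pr(c,circ(C,n,r,720)); m=P.mean(0)
    d,i=cKDTree(P).query(h); return d*np.sign(np.linalg.norm(h-m,axis=1)-np.linalg.norm(P[i]-m,axis=1))
for use in ("t","w","tw"):
  for fr in (0,1):
    def f(p):
        n=nrm(p[2]); C=np.array([p[0],p[1],p[3]]) if fr else np.array([p[0],p[1],.154]); r=.0478;o=[]
        if "t" in use:o.append(res(ct,ht,C,n,r))
        if "w" in use:o.append(res(cw,hw,C,n,r))
        return np.concatenate(o)
    s=least_squares(f,[.585,-.2,.15]+([.154] if fr else []),x_scale=[.01,.01,.1]+([.01] if fr else []),diff_step=1e-3,loss="soft_l1",f_scale=.5)
    print(use,s.x,np.degrees(s.x[2]),np.sqrt(np.mean(f(s.x)**2)))
v=cv2.resize(w[90:230,95:275],None,fx=4,fy=4,interpolation=cv2.INTER_CUBIC)
for q in hw: cv2.circle(v,tuple(((q-[95,90]+.5)*4).astype(int)),2,(0,0,255),-1)
cv2.imwrite("pics/w4c.png",v)
```

```text
[115. 110.] [222. 213.]
t [ 0.5849 -0.2012  0.1719] 9.849220550720801 0.14616434816412038
t [ 0.5857 -0.2027  0.1178  0.1473] 6.749509227866353 0.10702863830404322
w [ 0.5855 -0.201   0.1636] 9.371148734972994 0.2385198399433808
w [ 0.5855 -0.201   0.1639  0.1541] 9.392295104197618 0.2388708996805039
tw [ 0.5855 -0.201   0.1633] 9.354596339415924 0.25729595369596614
tw [ 0.5855 -0.201   0.1611  0.154 ] 9.228039992156653 0.257388425062648
```

View pics/w4c.png

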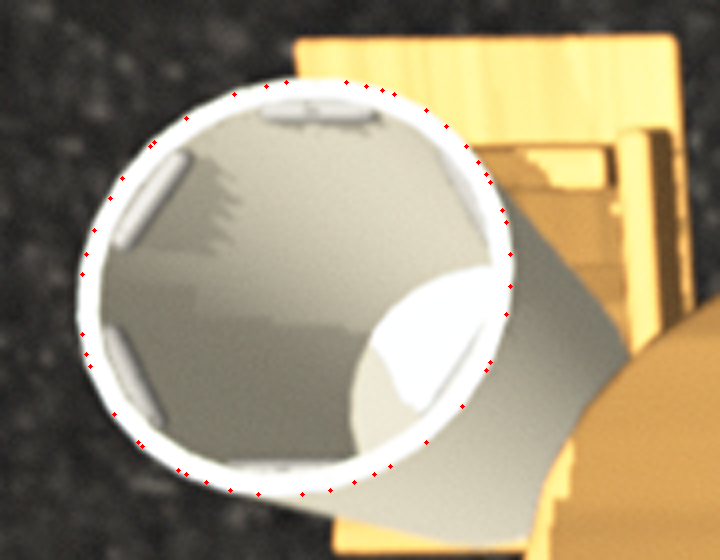

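The two cameras agree: mouth at (0.5854, -0.2010, 0.154), yaw about 9.3°. Moving to just above the far rim.

{"name": "servo_tool", "arguments": {"targets": [[[0.08,-0.3,0],-0.14],[[0.08,-0.7,0],0],[[0.08,-0.8,0],0],[[0.08,-0.6,0],0],[[0,-0.2,0.5],0],[[0,0,0.4],0],[[0,0,0],0],[[0,0,0],0]], "newtons": 20}}

```text
clock: 7.22
position: [0.6015, -0.1933, 0.2347]
tool_rot: [-3.141, 0.001, -2.977]
force: [0.1, -0.1, -0.8]
grip_width: 0.0175
```

```bash
cat >> rel.py <<'E'
YAW=np.radians(9.3); CM=np.array([.5854,-.2010,.154])
def cw(s,z): return CM+[s*np.cos(YAW),s*np.sin(YAW),z]
def loc():
    o=bot.observe(); d=o["position"]-CM
    print("s,l,z mm",1e3*np.array([d[0]*np.cos(YAW)+d[1]*np.sin(YAW),-d[0]*np.sin(YAW)+d[1]*np.cos(YAW),d[2]]),"F",o["force"],"M",o["moment"])
E
python3 -c "
from rel import *
loc(); rel(cw(.0131,.0555),189.3)"
```

```text
s,l,z mm [17.099   4.968  80.6539] F [ 0.0588 -0.1327 -0.8336] M [ 0.0161  0.0019 -0.0062]
pos [ 0.6015 -0.1933  0.2347] rot [-179.9861    0.0442 -170.5705] F [ 0.0588 -0.1327 -0.8336] w 0.017521467071778915 t 7.225
shift units [ 0.0806 -0.0991  0.503 ]
turn units 0.025907653355466208
```

{"name": "servo_tool", "arguments": {"targets": [[[0.08,-0.1,0.2],0],[[0,0,0.2],0],[[0,0,0.1],0],[[0,0,0.06],0],[[0,0,0.03],0],[[0,0,0],0]]}}

```text
clock: 7.98
position: [0.598, -0.1994, 0.2044]
tool_rot: [-3.142, 0.0, -2.978]
force: [0.2, -0.3, -0.9]
grip_width: 0.0177
```

```bash
python3 -c "
from rel import *
loc()"
```

```text
s,l,z mm [12.7146 -0.4172 50.3808] F [ 0.1845 -0.2737 -0.9274] M [-0.0247  0.0114 -0.0098]
```

{"name": "servo_tool", "arguments": {"targets": [[[0,0,0.02],0],[[0,0,0.02],0],[[0,0,0.02],0],[[0,0,0],0]]}}

```text
clock: 8.48
position: [0.598, -0.1995, 0.2028]
tool_rot: [-3.141, 0.001, -2.978]
force: [-8.7, 1.5, 19.1]
grip_width: 0.0177
```

```bash
python3 -c "
from rel import *
loc();cv2.imwrite('pics/w5.png',bot.grab_frame('wrist'))
x=bot.grab_frame('scene')
cv2.imwrite('pics/s5.png',cv2.resize(x[150:300,320:470],None,fx=4,fy=4,interpolation=cv2.INTER_CUBIC))"
```

```text
s,l,z mm [12.682  -0.5664 48.836 ] F [-8.6651  1.5292 19.0669] M [0.6224 1.7077 0.0774]
```

View pics/s5.png

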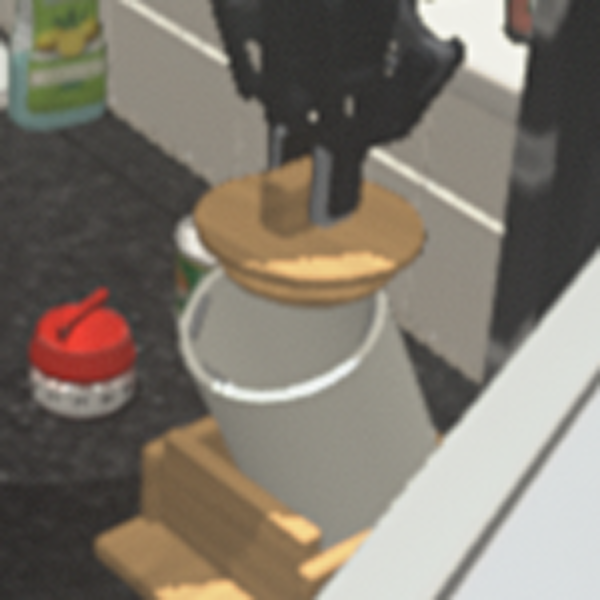

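The scene crop shows the lid's far foot edge resting on the far rim at about (380,290), with a contact force of about 19 N. Now I'll swing along the arc.

{"name": "servo_tool", "arguments": {"targets": [[[0.04,0,0.03],0],[[0.04,0,0.03],0],[[0.04,0,0.04],0],[[0.04,0,0.04],0],[[0,0,0],0]]}}

```text
clock: 9.2
position: [0.5903, -0.2007, 0.1951]
tool_rot: [-3.141, 0.001, -2.978]
force: [-2.2, 1.1, 7.7]
grip_width: 0.0178
```

```bash
python3 -c "
from rel import *
loc();cv2.imwrite('pics/w6.png',bot.grab_frame('wrist'))
x=bot.grab_frame('scene')
cv2.imwrite('pics/s6.png',cv2.resize(x[150:300,320:470],None,fx=4,fy=4,interpolation=cv2.INTER_CUBIC))"
```

```text
s,l,z mm [ 4.9113 -0.4953 41.1132] F [-2.1674  1.0797  7.712 ] M [0.3372 0.3923 0.0054]
```

View pics/s6.png

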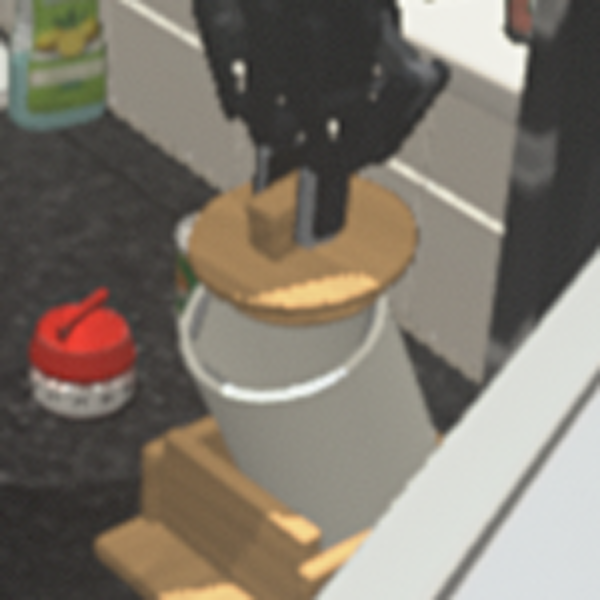

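View pics/w6.png

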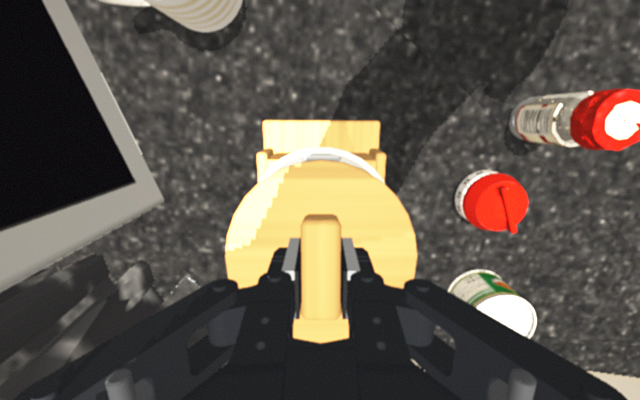

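The lid is tilting: in the scene view the near edge has dropped, and in the wrist view the flange's near edge moved from row 153 to about 163. I'll fit the tilt.

```bash
cat > tilt.py <<'E'
from m import *
from scipy.spatial import cKDTree
def tilt(fn,r0=140,r1=262,dbg=None):
    im=cv2.imread(fn); c=bot.get_calibration("wrist"); c["pose"]=np.load("camtool.npy")
    g=im.astype(int); m=((g[...,2]-g[...,0])>35).astype(np.uint8)
    # seed: component limited to disc region, remove white rim
    m[:r0]=0;m[r1+8:]=0;m[:,:200]=0;m[:,440:]=0
    m=cv2.morphologyEx(m,cv2.MORPH_OPEN,np.ones((9,9)))
    q=max(cv2.findContours(m,cv2.RETR_EXTERNAL,cv2.CHAIN_APPROX_NONE)[0],key=len)[:,0]
    h=cv2.convexHull(q)[:,0].astype(float); h=h[(h[:,1]<r1)&(h[:,1]>r0+2)]
    def P_(p):
        th=p[1]; n=np.array([np.sin(th),0,-np.cos(th)]) # lid z in tool frame (tool x = towards robot)
        return pr(c,circ(np.array([p[0],p[3] if len(p)>3 else 0.,p[2]]),n,.051,720))
    def f(p):
        P=P_(p); d,i=cKDTree(P).query(h); mm=P.mean(0)
        return d*np.sign(np.linalg.norm(h-mm,axis=1)-np.linalg.norm(P[i]-mm,axis=1))
    o=least_squares(f,[0.003,.2,.005,0],x_scale=[.005,.1,.005,.005],diff_step=1e-3,loss="soft_l1",f_scale=.5)
    print("centre x, tilt deg, z, y:",o.x[0],np.degrees(o.x[1]),o.x[2],o.x[3],"rms",np.sqrt(np.mean(f(o.x)**2)))
    if dbg:
        cv2.polylines(im,[P_(o.x).astype(int)],True,(255,0,0),1)
        for p in h: cv2.circle(im,tuple(p.astype(int)),2,(0,0,255),-1)
        cv2.imwrite(dbg,im)
E
python3 -c "
from tilt import *
tilt('pics/w3.png'); tilt('pics/w6.png',157,262,'pics/w6d.png')"
```

```text
centre x, tilt deg, z, y: 0.00017678977804821893 1.678301280225181 0.005104168335583786 -0.0002226345408008185 rms 0.32175237197871276
centre x, tilt deg, z, y: -0.0018942906413305098 23.05801258268125 0.004403231981854794 0.00031994471447273256 rms 0.4053724878748831
```

View pics/w6d.png

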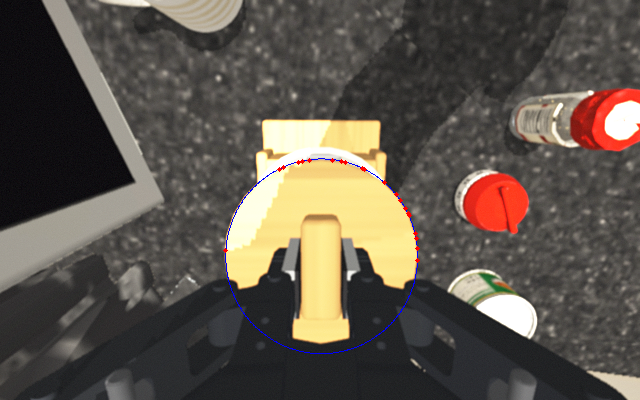

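Run:
```python
from m import *
c=bot.get_calibration("wrist"); c["pose"]=np.load("camtool.npy")
def far(x,th,z):
    n=np.array([np.sin(th),0,-np.cos(th)]); t=np.array([-np.cos(th),0,-np.sin(th)])
    P=np.array([x,0,z]); return proj(c,P+.051*t),proj(c,P-.051*t)
for th in (0,1.7): print(th,far(.0002,np.radians(th),.0049))
for x,th in ((-.0019,23),(-.002,15),(-.002,20)): print(th,far(x,np.radians(th),.0044))
a=cv2.imread("pics/w3.png")[290:355,270:370];b=cv2.imread("pics/w6.png")[290:355,270:370]
cv2.imwrite("pics/far.png",cv2.resize(np.hstack([a,b]),None,fx=4,fy=4,interpolation=cv2.INTER_CUBIC))
```

```text
0 (array([321.0265, 329.5258]), array([321.228, 151.791]))
1.7 (array([321.0298, 331.2981]), array([321.2222, 151.479 ]))
23 (array([321.0784, 353.6292]), array([321.1503, 158.9136]))
15 (array([321.0566, 347.7824]), array([321.1752, 156.4914]))
20 (array([321.0698, 351.7043]), array([321.1594, 157.933 ]))
```

View pics/far.png

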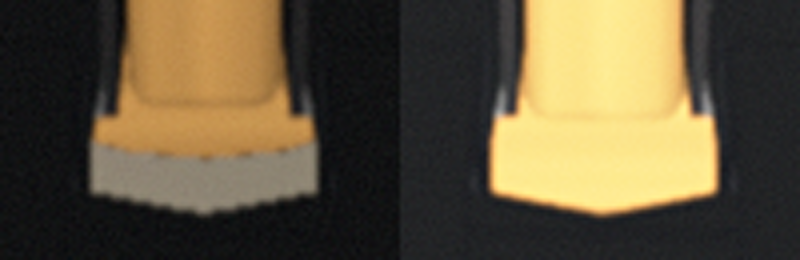

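Run:
```python
from m import *
c=bot.get_calibration("wrist"); c["pose"]=np.load("camtool.npy")
def rows(x,th,z):
    th=np.radians(th);n=np.array([np.sin(th),0,-np.cos(th)]); t=np.array([-np.cos(th),0,-np.sin(th)])
    P=np.array([x,0,z]); T=P+.0265*n
    return [round(float(proj(c,q)[1]),1) for q in (P-.051*t, T-.023*t, P-.023*t, T+.023*t, P+.051*t)]
print(rows(.0002,0,.0049))
for th in (14,16,18,20,22,24,26): print(th,rows(-.0019,th,.0044))
a=cv2.imread("pics/w3.png")[140:330,280:365];b=cv2.imread("pics/w6.png")[140:330,280:365]
cv2.imwrite("pics/bar.png",cv2.resize(np.hstack([a,b]),None,fx=3,fy=3,interpolation=cv2.INTER_CUBIC))
```

```text
[151.8, 225.1, 207.0, 317.6, 329.5]
14 [156.1, 212.8, 209.2, 315.6, 346.8]
16 [156.5, 210.6, 209.1, 314.3, 348.5]
18 [157.1, 208.5, 209.1, 312.8, 350.0]
20 [157.7, 206.5, 209.2, 311.3, 351.5]
22 [158.5, 204.6, 209.3, 309.6, 353.0]
24 [159.3, 202.8, 209.4, 307.8, 354.3]
26 [160.3, 201.0, 209.6, 305.9, 355.5]
```

View pics/bar.png

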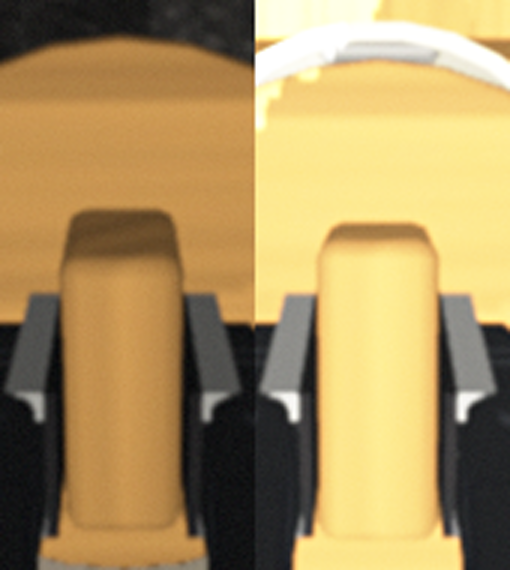

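```bash
cat > barfit.py <<'E'
from m import *
c=bot.get_calibration("wrist"); c["pose"]=np.load("camtool.npy")
def rows(p):
    x,th,z=p; n=np.array([np.sin(th),0,-np.cos(th)]); t=np.array([-np.cos(th),0,-np.sin(th)])
    P=np.array([x,0,z]); T=P+.0265*n
    return np.array([proj(c,q)[1] for q in (P-.051*t, T-.023*t, P-.023*t, T+.023*t)])
off=np.array([152.7,226,210,315.7])-rows([.0002,0,.0047])
def fit(o):
    f=lambda p:rows(p)+off-np.array(o)
    s=least_squares(f,[0,.2,.005],x_scale=[.005,.1,.005]); print("x,tilt,z",s.x[0],np.degrees(s.x[1]),s.x[2],"res",f(s.x)); return s.x
E
python3 -c "
from barfit import *
print(off)
fit([160,220,214,320])"
```

```text
[ 0.8611  0.7043  2.9223 -2.1801]
x,tilt,z -0.0030124190550096987 11.506910277467819 0.0026831640524752356 res [-0.8563  0.0006  1.296  -0.3663]
```

The bar-based fit and the contact geometry agree on a tilt of about 12° so far, and the arc is tracking as planned. I'll swing the rest of the way.

{"name": "servo_tool", "arguments": {"targets": [[[0.03,0,0.04],0],[[0.03,0,0.04],0],[[0.03,0,0.04],0],[[0.025,0,0.04],0],[[0.025,0,0.04],0],[[0,0,0],0]]}}

```text
clock: 10.05
position: [0.5835, -0.2018, 0.1855]
tool_rot: [-3.141, 0.001, -2.978]
force: [-6.3, 2.5, 13.5]
grip_width: 0.0179
```

```bash
python3 -c "
from rel import *
loc();b=bot.grab_frame('wrist');cv2.imwrite('pics/w7.png',b)
x=bot.grab_frame('scene')[150:300,320:470]
cv2.imwrite('pics/s7.png',np.hstack([cv2.resize(b[140:330,280:365],None,fx=3,fy=3,interpolation=cv2.INTER_CUBIC),cv2.resize(x,(540,570),interpolation=cv2.INTER_CUBIC)]))"
```

```text
s,l,z mm [-2.0388 -0.4708 31.5061] F [-6.2744  2.5022 13.4741] M [0.5712 0.825  0.0858]
```

View pics/s7.png

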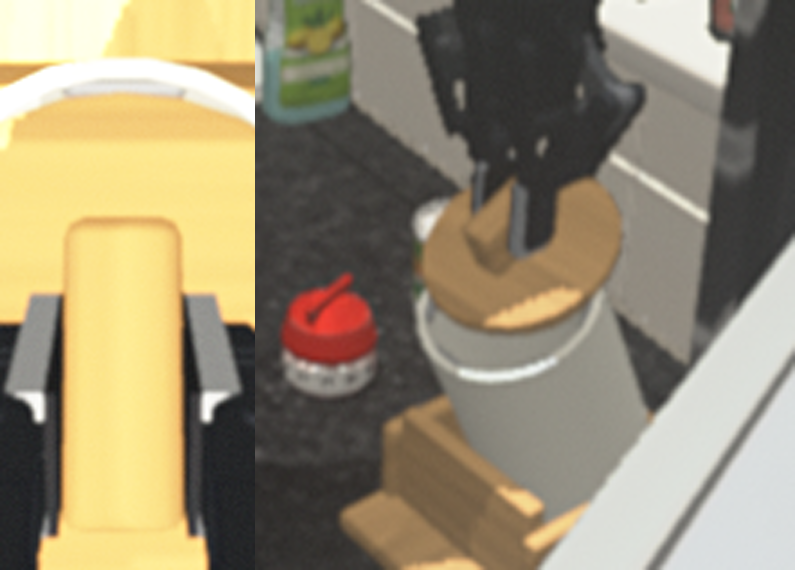

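The near end of the bar is now edge-on and the lid is clearly tilted in the scene view. I'll fit it without the hidden edge.

Run:
```python
from barfit import *
for o in ([171.7,213.5,316],[171,214.5,317],[170.5,213.5,316]):
    k=[0,1,3]; f=lambda p:(rows(p)+off)[k]-np.array(o)
    s=least_squares(f,[-.005,.4,.003],x_scale=[.005,.1,.005]); x,th,z=s.x; print(o,x,np.degrees(th),z)
    # foot plane check against rim point
    Cs=-2.04-x*1e3; Cz=31.5-z*1e3; P=np.array([43.1-Cs,21-Cz]); print("foot gap",26-(P[0]*np.sin(th)-P[1]*np.cos(th)))
from tilt import tilt
tilt('pics/w7.png',170,262,'pics/w7d.png')
```

```text
[171.7, 213.5, 316] -0.0074666298786406566 26.768069130102845 0.0030949872139472276
foot gap 2.4211972404695885
[171, 214.5, 317] -0.007418729158026708 25.436090320968347 0.0031957452875880227
foot gap 3.2023449613052613
[170.5, 213.5, 316] -0.007069387623610588 25.72635194673281 0.003223804663962285
foot gap 2.919596726510189
centre x, tilt deg, z, y: -0.00915090188074692 14.177558384965291 0.0012785171165241895 -0.0002230407122122005 rms 0.5107306158382692
```

Tilt is now about 26°. I'll tighten the grip, lift off the rim, and line up with the canister axis.

{"name": "servo_tool", "arguments": {"targets": [[[0,0,-0.1],0],[[0,0,-0.2],0],[[0.2,0,0],0],[[0.22,0,0],0],[[0,0,0],0],[[0,0,0],0]], "newtons": 60}}

```text
clock: 10.9
position: [0.5625, -0.2053, 0.1993]
tool_rot: [3.142, 0.0, -2.978]
force: [0.0, 0.9, -1.1]
grip_width: 0.0172
```

```bash
python3 -c "
from rel import *
loc();b=bot.grab_frame('wrist');cv2.imwrite('pics/w8.png',b)
x=bot.grab_frame('scene')[150:300,320:470]
cv2.imwrite('pics/s8.png',np.hstack([cv2.resize(b[140:330,280:365],None,fx=3,fy=3,interpolation=cv2.INTER_CUBIC),cv2.resize(x,(540,570),interpolation=cv2.INTER_CUBIC)]))"
```

```text
s,l,z mm [-23.2996  -0.5065  45.3098] F [ 0.0402  0.9438 -1.0603] M [-0.0411 -0.0217  0.0577]
```

View pics/s8.png

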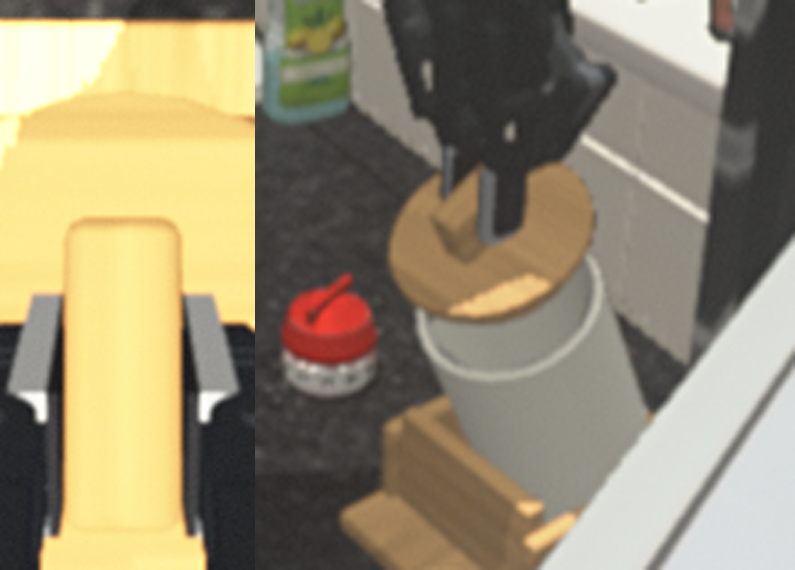

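View pics/w8.png

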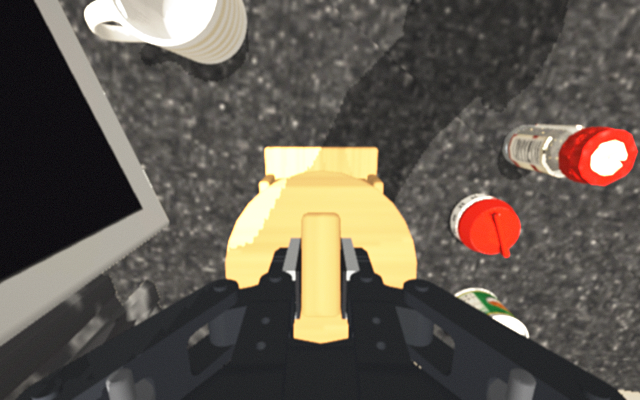

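```bash
cat > ov.py <<'E'
from rel import *
from m import *
def overlay(out,tx=-.0073,tz=.0032,th=26,img=None):
    cs=bot.get_calibration("scene"); img=bot.grab_frame("scene") if img is None else img
    o=bot.observe(); R_=R.from_euler("xyz",o["tool_rot"]).as_matrix()
    T=o["position"]+R_@np.array([tx,0,tz]); n=nrm(YAW,np.radians(th))
    x0,y0=345,170; v=cv2.resize(img[y0:y0+100,x0:x0+90],None,fx=6,fy=6,interpolation=cv2.INTER_CUBIC)
    d=np.array([-.6,.8])
    for C,nn,r,col in ((T,n,.051,(0,0,255)),(T-.007*n,n,.051,(255,0,0)),(CM,nrm(YAW),.048,(0,255,0))):
        P=(pr(cs,circ(C,nn,r))+d-[x0,y0]+.5)*6; cv2.polylines(v,[P.astype(int)],True,col,1)
    cv2.imwrite(out,v)
E
python3 -c "
from ov import *
overlay('pics/o8.png')"
```

```text
(no output)
```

View pics/o8.png

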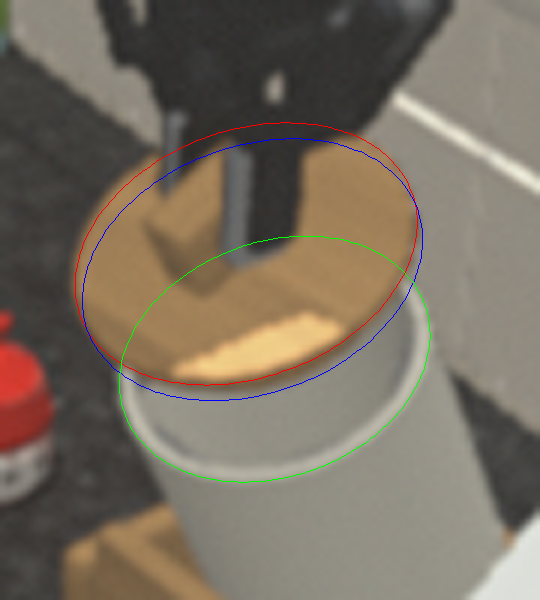

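The overlay matches well: the lid is at 26° and centred to about 4 mm, and the remaining offset is known. I'll correct it and come down to about 4 mm above the rim plane.

{"name": "servo_tool", "arguments": {"targets": [[[-0.02,0.01,0.1],0],[[-0.02,0,0.1],0],[[-0.02,0,0.1],0],[[0,0,0],0],[[0,0,0],0]]}}

```text
clock: 11.68
position: [0.5653, -0.2043, 0.1844]
tool_rot: [-3.141, 0.0, -2.978]
force: [0.3, 0.3, -0.7]
grip_width: 0.0168
```

```bash
python3 -c "
from ov import *
loc()
overlay('pics/o9.png')"
```

```text
s,l,z mm [-20.3311  -0.0595  30.3633] F [ 0.3112  0.2776 -0.742 ] M [ 0.0069 -0.0227  0.0294]
```

View pics/o9.png

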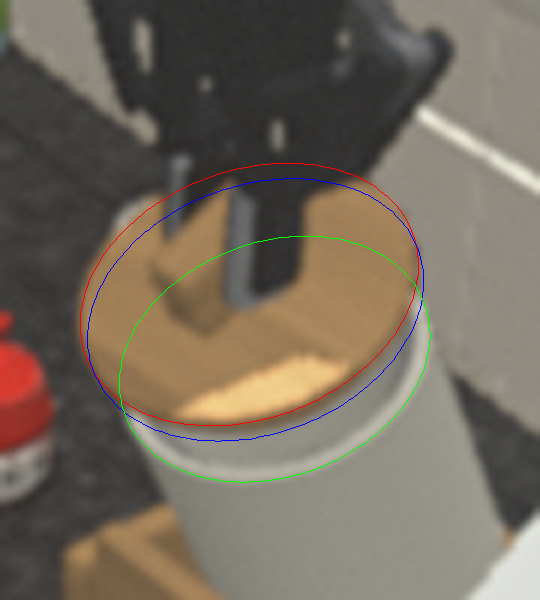

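{"name": "servo_tool", "arguments": {"targets": [[[-0.018,0,0.036],0],[[-0.018,0,0.036],0],[[-0.018,0,0.036],0],[[-0.018,0,0.036],0],[[-0.018,0,0.036],0],[[0,0,0],0]]}}

```text
clock: 12.48
position: [0.5697, -0.2035, 0.1751]
tool_rot: [3.142, -0.0, -2.978]
force: [-0.5, 0.6, -1.4]
grip_width: 0.0168
```

```bash
python3 -c "
from ov import *
loc()"
```

```text
s,l,z mm [-15.8641   0.0635  21.1268] F [-0.5463  0.6354 -1.3958] M [0.0071 0.0024 0.0492]
```

{"name": "servo_tool", "arguments": {"targets": [[[-0.018,0,0.036],0],[[-0.018,0,0.036],0],[[-0.009,0,0.018],0],[[0,0,0],0]]}}

```text
clock: 12.98
position: [0.5719, -0.2033, 0.1707]
tool_rot: [-3.141, -0.0, -2.978]
force: [-1.2, -0.8, -0.7]
grip_width: 0.0167
```

```bash
python3 -c "
from ov import *
loc()"
```

```text
s,l,z mm [-13.6983  -0.0902  16.745 ] F [-1.1631 -0.7808 -0.7316] M [-0.2561  0.2654 -0.0134]
```

{"name": "servo_tool", "arguments": {"targets": [[[-0.018,0,0.036],0],[[-0.018,0,0.036],0],[[0,0,0],0]]}}

```text
clock: 13.35
position: [0.5737, -0.203, 0.1671]
tool_rot: [-3.142, -0.0, -2.978]
force: [-0.8, -1.1, -0.4]
grip_width: 0.0169
```

```bash
python3 -c "
from ov import *
loc(); overlay('pics/o10.png')"
```

```text
s,l,z mm [-11.8155  -0.0467  13.1025] F [-0.79   -1.0818 -0.4252] M [-0.197   0.1685 -0.0252]
```

View pics/o10.png

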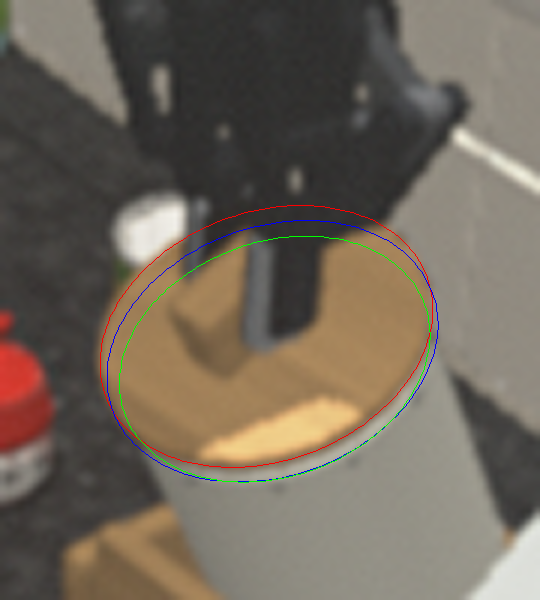

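{"name": "servo_tool", "arguments": {"targets": [[[-0.009,0,0.018],0],[[-0.009,0,0.018],0],[[-0.009,0,0.018],0],[[0,0,0],0]]}}

```text
clock: 13.9
position: [0.5751, -0.2025, 0.1641]
tool_rot: [3.141, -0.0, -2.977]
force: [1.2, -1.4, -7.7]
grip_width: 0.017
```

```bash
python3 -c "
from ov import *
loc()"
```

```text
s,l,z mm [-10.3647   0.1741  10.0902] F [ 1.214  -1.3733 -7.6969] M [-0.2626 -0.4057 -0.0176]
```

The force has gone negative (-7.7 N): the seal is now drawing the lid in, so the bead is past it. I'll press the last bit.

{"name": "servo_tool", "arguments": {"targets": [[[-0.009,0,0.018],0],[[-0.009,0,0.018],0],[[0,0,0],0]]}}

```text
clock: 14.28
position: [0.5759, -0.2025, 0.1626]
tool_rot: [3.142, -0.0, -2.978]
force: [0.6, -0.6, -5.2]
grip_width: 0.017
```

```bash
python3 -c "
from ov import *
loc(); overlay('pics/o11.png')"
```

```text
s,l,z mm [-9.6502  0.0624  8.5751] F [ 0.5803 -0.5632 -5.1544] M [-0.2846  0.1337 -0.0404]
```

View pics/o11.png

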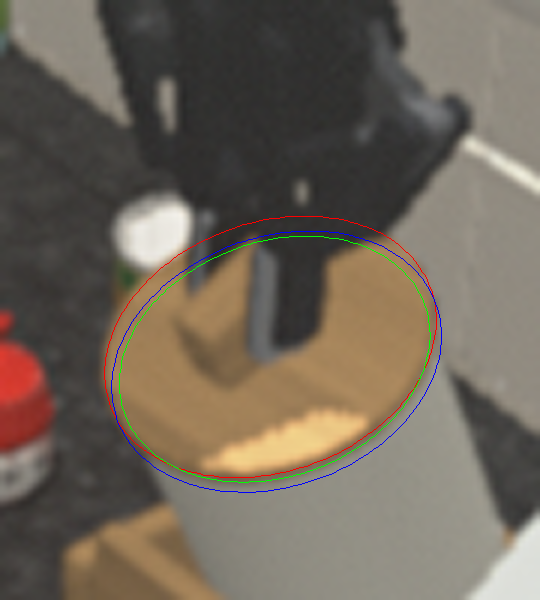

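{"name": "servo_tool", "arguments": {"targets": [[[-0.009,0,0.018],0],[[-0.009,0,0.018],0],[[0,0,0],0]]}}

```text
clock: 14.7
position: [0.5768, -0.2024, 0.1617]
tool_rot: [-3.141, 0.0, -2.978]
force: [-5.2, 1.4, 10.4]
grip_width: 0.0171
```

```bash
python3 -c "
from ov import *
loc()"
```

```text
s,l,z mm [-8.7538  0.0243  7.7119] F [-5.2022  1.3716 10.4313] M [ 0.0032  1.7889 -0.0116]
```

The force has turned to about +11.6 N along the canister's axis, so the flange is seated on the rim. Releasing and backing off.

{"name": "servo_tool", "arguments": {"targets": [[[0,0,0],0],[[0,0,0],0],[[0,0,0],0],[[0,0,-0.1],0],[[0,0,-0.4],0],[[0,0,-0.8],0],[[0,0,-0.8],0],[[0,0,0],0]], "gripper": 0.1}}

```text
clock: 15.7
position: [0.5781, -0.2028, 0.2692]
tool_rot: [-3.139, 0.005, -2.978]
force: [-0.1, 0.6, -1.7]
grip_width: 0.047
```

```bash
cat > fin.py <<'E'
import sys
from ov import *
from scipy.spatial import cKDTree
k=sys.argv[1]
loc()
c=bot.get_calibration('wrist'); w=bot.grab_frame('wrist'); np.save(f'w{k}.npy',c['pose']); cv2.imwrite(f'pics/w{k}.png',w)
s=bot.grab_frame('scene'); t=bot.grab_frame('top'); cv2.imwrite(f'pics/sc{k}.png',s); cv2.imwrite(f'pics/t{k}.png',t)
x0,y0=345,170; v=cv2.resize(s[y0:y0+100,x0:x0+90],None,fx=6,fy=6,interpolation=cv2.INTER_CUBIC)
cs=bot.get_calibration('scene'); n=nrm(YAW)
vv=v.copy()
for dn,col in ((.007,(0,0,255)),(0,(255,0,0))):
    P=(pr(cs,circ(CM+dn*n,n,.051))+[-.6,.8]-[x0,y0]+.5)*6; cv2.polylines(vv,[P.astype(int)],True,col,1)
cv2.imwrite(f'pics/f{k}.png',cv2.resize(np.hstack([v,vv]),(720,400)))
E
python3 fin.py 12
```

```text
s,l,z mm [ -7.5372  -0.5753 115.1896] F [-0.0826  0.5744 -1.6854] M [-0.0293  0.0203 -0.0134]
```

View pics/f12.png

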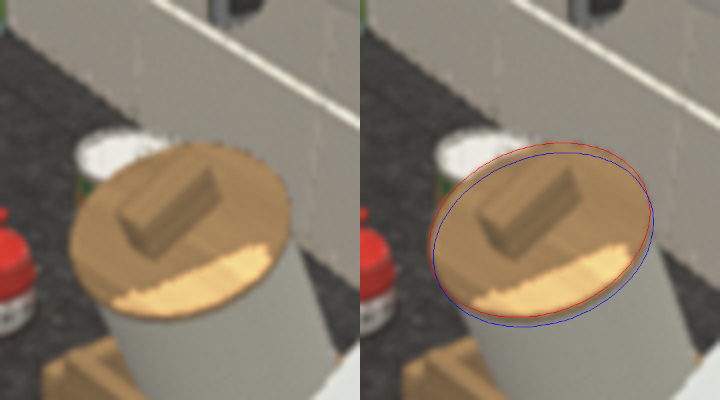

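View pics/w12.png

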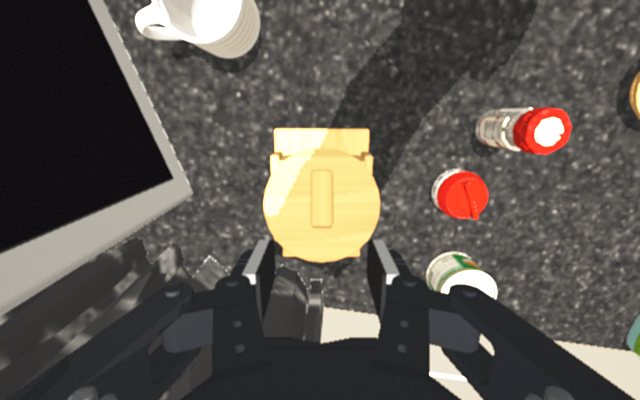

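The lid matches the predicted home outline (red circle = flange top at home) in the scene view. I'll quantify the pose using the wrist and scene views.

```bash
cat > fitl.py <<'E'
import sys
from rel import *
from m import *
from scipy.spatial import cKDTree
k=sys.argv[1]
cams={'w':(bot.get_calibration('wrist'),cv2.imread(f'pics/w{k}.png'),(255,140,390,262)),'s':(bot.get_calibration('scene'),cv2.imread(f'pics/sc{k}.png'),(355,195,425,260)),'t':(bot.get_calibration('top'),cv2.imread(f'pics/t{k}.png'),(390,140,460,205))}
cams['w'][0]['pose']=np.load(f'w{k}.npy')
n0=nrm(YAW); t0=np.array([np.cos(YAW)*np.cos(np.radians(26)),np.sin(YAW)*np.cos(np.radians(26)),np.sin(np.radians(26))]); l0=np.cross(n0,t0)
def hull(im,b,thr):
    x0,y0,x1,y1=b; g=im[y0:y1,x0:x1].astype(int); m=((g[...,2]-g[...,0])>thr).astype(np.uint8); m=cv2.morphologyEx(m,cv2.MORPH_OPEN,np.ones((9,9)))
    q=max(cv2.findContours(m,cv2.RETR_EXTERNAL,cv2.CHAIN_APPROX_NONE)[0],key=len)[:,0]+[x0,y0]; return cv2.convexHull(q)[:,0].astype(float)
for use,thr in (('s',25),('w',40)):
    c,im,b=cams[use]; h=hull(im,b,thr)
    if use=='w': h=h[(h[:,1]>178)]   # stand board behind near edge
    def f(p):
        a,bb=p[3],p[4]; n=n0+a*t0+bb*l0; n/=np.linalg.norm(n); C=CM+p[0]*t0+p[1]*l0+p[2]*n0
        P=pr(c,circ(C,n,.051,720)); d,i=cKDTree(P).query(h); mm=P.mean(0)
        return d*np.sign(np.linalg.norm(h-mm,axis=1)-np.linalg.norm(P[i]-mm,axis=1))
    o=least_squares(f,[0,0,.007,0,0],x_scale=[.005,.005,.005,.05,.05],diff_step=1e-3,loss='soft_l1',f_scale=.5)
    print(use,'t,l,n mm',o.x[:3]*1e3,'tilt err deg',np.degrees(o.x[3:]),'rms',np.sqrt(np.mean(f(o.x)**2)),len(h))
    v=cv2.resize(im[b[1]-10:b[3]+10,b[0]-10:b[2]+10],None,fx=4,fy=4)
    for q in h: cv2.circle(v,tuple(((q-[b[0]-10,b[1]-10]+.5)*4).astype(int)),2,(0,0,255),-1)
    cv2.imwrite(f'pics/fit{use}{k}.png',v)
E
python3 fitl.py 12
```

```text
s t,l,n mm [-2.6533 -2.6196  8.3826] tilt err deg [-0.5386 -2.8024] rms 0.32027753193082786 28
w t,l,n mm [ 1.7285 -0.4954  6.1888] tilt err deg [-2.6454 -4.5631] rms 2.523806647915038 16
```

```bash
python3 -c "
import cv2,numpy as np
s=cv2.imread('pics/sc12.png')[200:260,355:430]; t=cv2.imread('pics/t12.png')[140:210,390:465]
cv2.imwrite('pics/q12.png',np.hstack([cv2.resize(s,(380,304),interpolation=cv2.INTER_CUBIC),cv2.resize(t,(326,304),interpolation=cv2.INTER_CUBIC)]))"
```

```text
(no output)
```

View pics/q12.png

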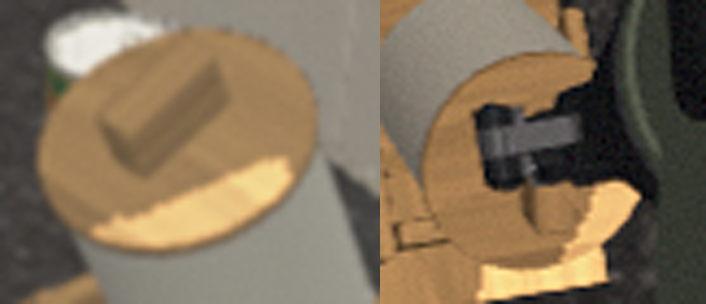

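View pics/fits12.png

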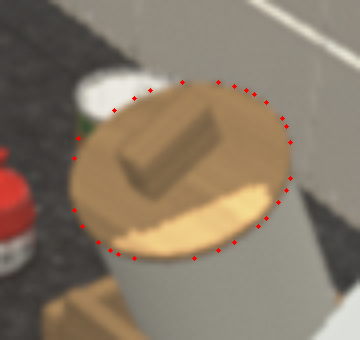

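The lid sits at home within measurement error in the scene fit (the wrist fit was spoiled by the board behind it). As a firm check I'll press once along the axis on the bar's top with closed fingers and watch for yielding.

{"name": "servo_tool", "arguments": {"targets": [[[0.22,0,0],0],[[0.22,0,0],0],[[0,0,0.3],0],[[0,0,0.5],0],[[0,0,0.5],0],[[0,0,0.15],0],[[0,0,0],0],[[0,0,0],0]], "gripper": -1, "newtons": 20}}

```text
clock: 16.85
position: [0.5555, -0.2061, 0.1942]
tool_rot: [-3.141, 0.001, -2.978]
force: [-0.6, 0.3, -0.4]
grip_width: 0.0002
```

```bash
python3 -c "
from ov import *
loc()
cv2.imwrite('pics/w13.png',bot.grab_frame('wrist'))"
```

```text
s,l,z mm [-30.3062  -0.2315  40.154 ] F [-0.552   0.3427 -0.356 ] M [ 0.028   0.0386 -0.0294]
```

View pics/w13.png

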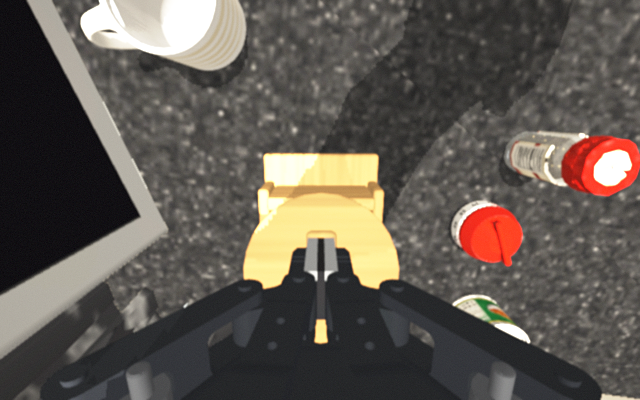

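The closed fingers are centred over the bar (column 320). Pressing along the axis.

{"name": "servo_tool", "arguments": {"targets": [[[-0.026,0,0.054],0],[[-0.026,0,0.054],0],[[-0.018,0,0.036],0],[[-0.009,0,0.018],0],[[-0.009,0,0.018],0],[[0,0,0],0]]}}

```text
clock: 17.65
position: [0.5595, -0.2053, 0.1844]
tool_rot: [-3.142, -0.0, -2.978]
force: [0.0, 0.5, -0.5]
grip_width: 0.0001
```

```bash
python3 -c "
from ov import *
loc()"
```

```text
s,l,z mm [-26.2738  -0.0238  30.3648] F [ 0.0315  0.4597 -0.5003] M [-0.012  -0.0086 -0.006 ]
```

{"name": "servo_tool", "arguments": {"targets": [[[-0.009,0,0.018],0],[[-0.009,0,0.018],0],[[0,0,0],0]]}}

```text
clock: 18.02
position: [0.5603, -0.2052, 0.1829]
tool_rot: [-3.141, -0.0, -2.978]
force: [-3.4, 0.3, 5.6]
grip_width: -0.0001
```

```bash
python3 -c "
from ov import *
loc()"
```

```text
s,l,z mm [-25.4739  -0.087   28.9031] F [-3.3906  0.3317  5.5635] M [ 0.1984  0.6763 -0.0211]
```

{"name": "servo_tool", "arguments": {"targets": [[[-0.009,0,0.018],0],[[0,0,0],0],[[0,0,0],0]]}}

```text
clock: 18.4
position: [0.5604, -0.2052, 0.1826]
tool_rot: [-3.141, -0.0, -2.978]
force: [-9.4, 1.8, 17.9]
grip_width: -0.0
```

```bash
python3 -c "
from ov import *
loc()"
```

```text
s,l,z mm [-25.3139  -0.109   28.6142] F [-9.3921  1.7571 17.922 ] M [0.3971 1.8524 0.0173]
```

At 20 N along the axis the lid moved only about 0.3 mm, so it is hard against the rim. Backing off and checking.

{"name": "servo_tool", "arguments": {"targets": [[[0.05,0,-0.1],0],[[0.1,0,-0.3],0],[[0.2,0,-0.8],0],[[0.5,0.5,-0.8],0],[[0.5,0.9,-0.2],0],[[0,0.9,0],0],[[0,0.9,0],0],[[0,0,0],0],[[0,0,0],0]]}}

```text
clock: 19.52
position: [0.4681, -0.0587, 0.2923]
tool_rot: [-3.141, 0.001, -2.978]
force: [-0.4, -0.3, -0.3]
grip_width: -0.0002
```

```bash
python3 fin.py 14; python3 -c "
import cv2,numpy as np
t=cv2.imread('pics/t14.png')[90:310,180:490]; cv2.imwrite('pics/t14c.png',cv2.resize(t,None,fx=2.5,fy=2.5,interpolation=cv2.INTER_CUBIC))"
```

```text
s,l,z mm [-92.7385 159.3927 138.31  ] F [-0.3935 -0.3182 -0.2936] M [-0.0138 -0.0225 -0.0038]
```

View pics/t14c.png

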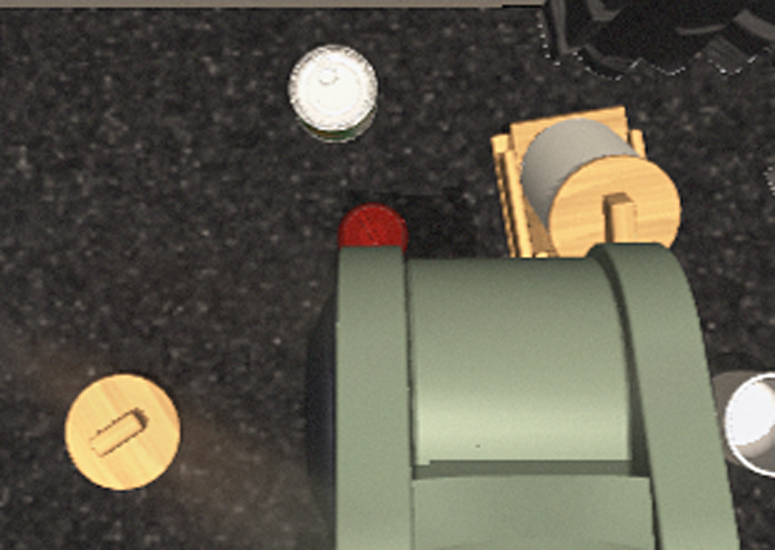

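View pics/f14.png

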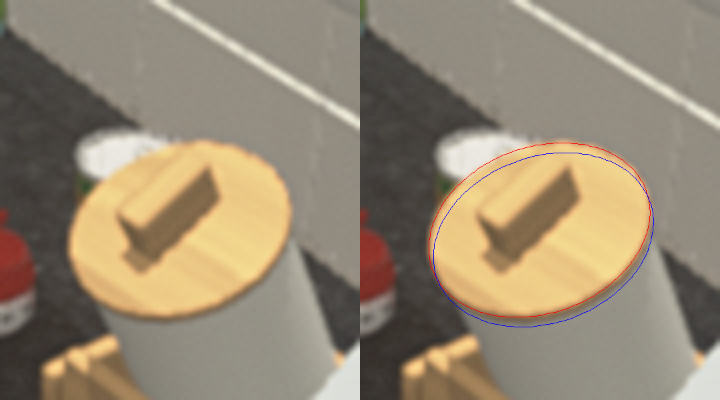

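View pics/w14.png

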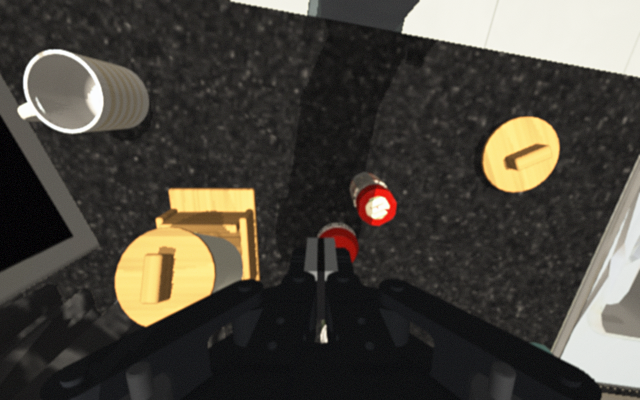

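The lid sits flush, matching the home outline. The tin, timer, jar and the other lid stand upright where they were. I'll do one last numeric fit and then hand in.

```bash
sed -i "s/(('s',25),('w',40))/(('s',25),)/" fitl.py; python3 fitl.py 14; python3 -c "
from rel import *
ct=bot.get_calibration('top'); w=bot.get_calibration('wrist'); w['pose']=np.load('w14.npy')
print('jar',back(w,377,207,.106),'tin',back(ct,180+333/2.5,90+88/2.5,.058))
bot.job_done()"
```

```text
s t,l,n mm [-5.8516 -8.1787 16.1794] tilt err deg [-0.6316 -2.9391] rms 0.3065634117069255 25
jar [0.4897 0.0099 0.106 ] tin [0.7075 0.0174 0.058 ]
the job is handed in; nothing more can be done
```

I put the lid on the canister, pressed it home, let go and handed the job in at about 19.7 s. I think it is fully seated, but one of my last numeric checks disagreed.

**What I did:**
- **Choosing the lid:** I took the lid farthest from the base (0.600 m, against 0.455 m for the look-alike).
- **Tilting it:** The tool cannot tilt, so I tipped the lid about 26° between the pads by pressing it on the canister's high rim.
- **Seating it:** I pushed it in along the canister's axis until the seal drew it in and the force turned to about 11.6 N on the rim. Then I let go.

**Checks that agreed:**
- **Press test:** Pressing the bar with closed fingers at about 20 N moved the lid only about 0.3 mm. The bar top was at the home height to about 1 mm.
- **Outline:** The flange outline in the scene camera lies on the predicted home circle.
- **Bystanders:** The spice jar and tin measured within about 1 mm of where they started. The timer was partly hidden behind the arm and I did not measure it, but it looked unmoved.
- **Contact:** The force on the arm was near zero, and the gripper was well clear of the lid.

**Checks that disagreed:**
- **Last scene fit:** The one-camera position fit gave offsets of 6, 8 and 9 mm and a tilt error of about 3°. The same fit before the press test gave only 1–3 mm, also with about 3° tilt error, though the outline looked the same both times. One view pins down depth poorly, so I did not trust it.
- **Wrist-camera fit:** It was poor (2.5 px error) because the board behind the lid spoiled it, and I dropped it.

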